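# Tube back in its slot, carrier bolt started

## Robot

A 6-joint arm with a two-finger parallel gripper is mounted at the origin on the work surface. World frame = base frame: x ahead of the robot, y to its left, z up, the work surface at z = 0. Lengths are in m, angles in rad, forces in N, time in s.
With the tool pointing down it reaches from about 0.375 to 0.75 m from the base axis. Payload 9 kg.
Tool frame: the origin (TCP) lies on the front face of the gripper's body, between the roots of the fingers; the fingertips stand robot.finger_overhang ahead of it and the grasp point (between the pads) lies 54 mm ahead of it (robot.finger_overhang is the distance from the TCP to the fingertips, in m); y points along the fingers, x is the direction in which the jaws open and shut, and the axes are right-handed (so a half turn about y gives the same grasp; the last joint's range is limited). The gripper opens to 85 mm and grips with 20 to 120 N. Pads are 22 mm wide; open, the fingers measure 114 mm over their backs; the gripper's body (76 mm by 85 mm) begins 54 mm behind the grasp point. The pads swing forward as they close: fully open they stand 13 mm farther back than shut.
Start: joints at [-1.321, 0.104, 0.097, 1.564, 0, 1.353], TCP at [0.271, -0.536, 0.304] pointing down, gripper open.
Joint ranges: [-2.99, 2.99], [-0.84, 1.86], [-1.1, 1.16], [-1.84, 2.11], [-1.51, 1.56], [-3.14, 3.14]. Speed limits (rad/s): [2.22, 2.22, 2.57, 3.14, 3.14, 3.14].

## Interface

Orientations are given as a 3x3 rotation matrix whose columns are the frame's x, y, z axes.
In Python, from cell import robot gives the robot as it stands.
- The arm moves only by the shell command python3 -m inch 'ROWS' [FORCE]. ROWS is JSON, a list of rows, each an object of numbers: "x", "y", "z": the shift along the tool's x, y, z each as a share of 0.04 m, from -1 to 1; "turn": the turn about the tool's y as a share of pi rad, from -1 to 1; "claw": the opening, from 0 (shut) to 1 (fully open). A call has exactly 8 rows; each row shifts and turns the commanded pose from where the row before left it, along the tool's axes as they then stand; what a row does not reach is not made up. A row lasts 1/8 s, in which the tool goes at most 62.5 mm and 10.7 degrees, less where a joint would pass 70% of its speed; a pose out of reach is approached as far as the arm can. A call with a number of a shift or a turn outside -1 to 1 is refused whole. A call with a gripper value outside its range is refused whole. The fingers move at their own pace and stop on an object; FORCE is the grip in N (left out, the last holds). Time passes only in rows, so rows that do not move let the fingers close, or fill a call up. It gives the time, the measured TCP pose, the force and the opening at its end, in the units of the state.
- robot.get_obs(): the state, without advancing time (a new reading comes with each control period).
- robot.snapshot(name): name is "scene" or "top"; returns the picture (420x560x3 uint8, red, green, blue); there is no depth.
- robot.calibration(name): a dict with "camera_matrix" (3x3 intrinsics, pixels), "xyz" and "orientation" of the camera in the world. Camera axes: x right, y up, looking along -z (the intrinsics and any distortion apply to the point x, -y, -z); pixel columns grow to the right and rows downward; lengths in m; the calibration is good to about 2 mm. A picture is of the moment at which its call begins. calibration takes no time and is no camera call.
- robot.hand_in(): hands the job in, once; it reports no verdict.
The state is a dict: "t": time; "joint_pos": joint angles; "qd": joint speeds; "joint_efforts": joint torques, N m; "tcp_pos": TCP position; "orientation": TCP orientation; "contact_force": force on the tool from outside, world axes, zero at the start; "moment": the same for the moment, N m; "gripper_width": finger opening in m.
Only numpy, scipy, OpenCV 4.12 (cv2) and the standard library are available. Lean on these libraries where they do the work, as an engineer would, in place of code of your own. Each camera call takes 0.05 s, during which the arm holds its last target. There are 200 camera calls.

## Task

Get the sample carrier ready to travel: pick up the green-capped sample tube standing on the table and lower it all the way into the carrier's green-ringed slot before you let go of it. Then start the carrier's raised hold-down bolt by its T-knob: turn it backward (anticlockwise from above) until you feel it drop into the start of its thread, then turn it forward (clockwise) one full turn from there. Finish holding the knob gripped at that point and do not let go, so that I can run it down when I have checked the tubes; leave everything else where it is.

Things in the scene. Friction and masses are not known exactly. Their poses are not given: they have to be found in the camera images.
- tube_green_center (a point): Centre (46.5 mm above its foot) of the stray sample tube: upright, round, white, 26 mm in diameter and 93 mm tall in all, the top 20 mm being a green screw cap of 30 mm diameter; about 45 g. z points up to the cap. It starts standing on the table to the left (+y) of the carrier.
- slot_green_floor (a point): Centre of the floor of the slot with the GREEN ring round its mouth, the stray tube's own. Slots are upright round holes in the white block, 30 mm wide, 42 mm deep: the mouth is 42 mm above this point, 58 mm above the table; z up. A tube fully home stands on this floor and sticks out 51 mm. The four slots lie on a 68 mm square grid, in any order of colours.
- slot_red_floor (a point): The same point of the slot with the RED ring, which holds the red-capped tube.
- slot_yellow_floor (a point): The same point of the slot with the YELLOW ring, which holds the yellow-capped tube.
- slot_blue_floor (a point): The same point of the slot with the BLUE ring, which is empty and stays empty.
- carrier: Fixed transport carrier; origin at table height under the middle of its tube block, z up. Base plate 176 (x) by 330 (y) by 10 mm; white block 150 by 150 mm, top 58 mm above the table, with ears as high to y = +-140 mm. A bolt with a black T-knob stands in each ear at y = +-112 mm: the raised one at -112 is to be started, the one at +112 is tight already. Carrying loops at y = +-157 mm, 40 mm tall.
- bolt_grip (a point): Middle of the raised bolt's T-knob bar, on the bolt's upright axis: where to grip. The bar is 50 mm long along this point's x axis, 14 mm thick along its y axis and 20 mm tall; its +x end is orange. z is up. Below the bar: a neck 14 mm thick and 14 mm tall, then a 31 mm flange, a washer and the stud. About 109 mm above the table at the top of the thread, sinking with the bolt; the washer meets the ear 22 mm lower.
- bolt (a joint): Turn of the raised bolt, rad, POSITIVE CLOCKWISE from above (forward); counts whole turns. 0: start of the boss's thread. It starts at 0.6 to 1.9, the stud resting ON TOP of the first thread; turned backward past 0 it drops into the groove (fully by -0.2 to -0.3). It stays where left; about 0.03 N m turns it. It sinks by its own weight (1.2 N) if held loosely; held tight, the hand must lower it.
- bolt_lift (a joint): Height of the raised bolt, m (lower is more negative): 0 at the top of the thread, -0.0006 to -0.002 at the start, rising towards 0 as it is turned backward, about -0.0057 once it has dropped (the drop is nearly one 6 mm thread pitch), then 6 mm lower for each forward turn, about -0.0117 after one turn. About 0.4 mm of play.
- tube_red_center (a point): Centre of the red-capped tube (same size as the green one) standing in the red slot: leave it there.
- tube_yellow_center (a point): Centre of the yellow-capped tube (same size) standing in the yellow slot: leave it there.
- label_roll: Roll of white paper labels standing on its end, 72 mm in diameter, 50 mm tall, origin under its middle: leave it alone.
- sanitiser: Hand sanitiser bottle with a blue cap, 58 mm in diameter, 150 mm tall, origin under its middle: leave it alone.
- marker: White and blue marker pen lying flat, 140 mm long and 15 mm thick, origin under its middle: leave it alone.
- staple_box: Small orange and brown carton, 52 by 90 by 34 mm, origin under its middle: leave it alone.

How it is judged:
By the outcome, as a careful person would: the job done as asked, in the order asked, and still so for the second after the job is handed in, while the arm keeps its last pose, push and grip.
It also fails if it takes over 72 s, if anything falls off the work surface, if the arm or the gripper's body presses on something with over 40 N, if the wrist force passes 120 N, or if a joint passes its speed limit or range.

## Working session

There is one attempt and no reset: what is moved stays moved. The work goes in short steps, Python scripts to look and compute and a shell command to move; the robot and the scene stay as the last step left them, time stands still between calls to the robot, and variables do not carry over. Pictures are saved under pics/ and viewed, about 8 in all and at most 12, crops included, and the job is handed in when it is done.

```bash
ls; mkdir -p pics; python3 - <<'E'
from cell import robot
import cv2,numpy as np
for n in("scene","top"):
    im=robot.snapshot(n); cv2.imwrite(f"pics/{n}0.png",im[...,::-1])
    print(n,robot.calibration(n))
o=robot.get_obs();print(o,robot.finger_overhang)
E
```

```text
pics
scene {'camera_matrix': array([[479.659165  ,   0.        , 283.48086489],
       [  0.        , 479.659165  , 203.38949383],
       [  0.        ,   0.        ,   1.        ]]), 'xyz': array([1.34654573, 0.38989531, 0.87180023]), 'orientation': array([[-0.43065106, -0.58705809,  0.68549433],
       [ 0.90243215, -0.26959009,  0.33606159],
       [-0.0124852 ,  0.7633374 ,  0.64587935]])}
top {'camera_matrix': array([[385.44188962,   0.        , 280.4137812 ],
       [  0.        , 385.44188962, 207.62020309],
       [  0.        ,   0.        ,   1.        ]]), 'xyz': array([ 0.43476978, -0.02141797,  1.21441323]), 'orientation': array([[ 0.00379902,  0.99805355, -0.06224694],
       [-0.9999456 ,  0.00439613,  0.00945844],
       [ 0.00971368,  0.06220762,  0.99801596]])}
{'t': 0.1, 'joint_pos': array([-1.32069579e+00,  1.04620322e-01,  9.65638527e-02,  1.56392783e+00,
        3.57240724e-05,  1.35311250e+00]), 'qd': array([-0.00012154, -0.00152222,  0.00267152,  0.00025855,  0.0004635 ,
        0.00212058]), 'joint_efforts': array([ 6.63088824e-03, -5.58199203e+01,  5.04728365e+01,  1.27102368e-02,
       -1.70808917e-04,  2.16517441e-05]), 'tcp_pos': array([ 0.27051568, -0.53531433,  0.30322058]), 'orientation': array([[ 4.50909611e-01, -2.59412934e-04,  8.92569580e-01],
       [-8.92568874e-01,  1.15985635e-03,  4.50909592e-01],
       [-1.15222427e-03, -9.99999294e-01,  2.91446463e-04]]), 'contact_force': array([ 0.64249837, -0.40085302,  0.4887204 ]), 'moment': array([ 0.01859312,  0.00023262, -0.04224056]), 'gripper_width': 0.08505134567755251} 0.0726
```

View pics/scene0.png

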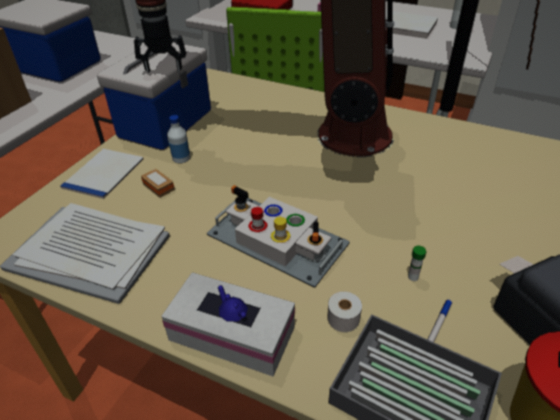

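View pics/top0.png

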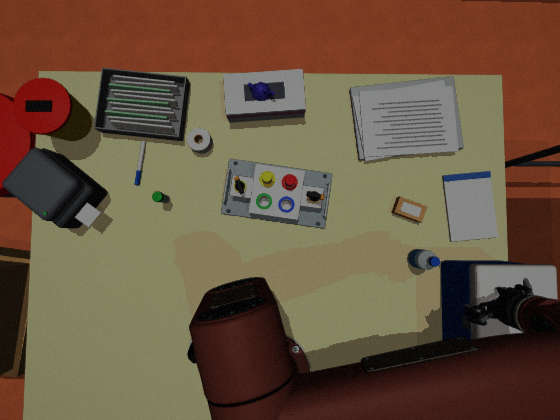

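The scene view shows the tube at (418,258) and the carrier around (278,235), with the raised bolt at its left end (240,195). In the top view the tube is at (158,197), the green ring at (264,201), the blue ring at (286,204) and the raised knob at (315,196).

```bash
cat > h.py <<'E'
from cell import robot
import cv2,numpy as np
def ray(n,u,v):
    c=robot.calibration(n);d=np.linalg.inv(c['camera_matrix'])@[u,v,1.]
    return c['xyz'],c['orientation']@(d*[1,-1,-1])
def onz(n,u,v,z):
    p,d=ray(n,u,v);return p+d*(z-p[2])/d[2]
def tri(a,b):
    (p,d),(q,e)=ray("scene",*a),ray("top",*b)
    s=np.linalg.lstsq(np.c_[d,-e],q-p,rcond=None)[0];A=p+d*s[0];B=q+e*s[1]
    return (A+B)/2,np.linalg.norm(A-B)
HUE={'green':(45,85),'blue':(105,130),'yellow':(24,34),'red':(0,4),'orange':(6,18)}
def blobs(im,col,box,smin=110,vmin=40):
    u0,v0,u1,v1=box;h=cv2.cvtColor(im[v0:v1,u0:u1],cv2.COLOR_RGB2HSV);a,b=HUE[col]
    m=cv2.inRange(h,(a,smin,vmin),(b,255,255))
    n,l,s,c=cv2.connectedComponentsWithStats(m)
    return [(int(s[i,4]),(s[i,:4]+[u0,v0,0,0]).tolist(),np.round(c[i]+[u0,v0],2).tolist()) for i in range(1,n) if s[i,4]>5]
def crop(im,box,k):
    u0,v0,u1,v1=box;return cv2.resize(im[v0:v1,u0:u1],None,fx=k,fy=k,interpolation=cv2.INTER_CUBIC)[...,::-1]
E
python3 - <<'E'
from h import *
S=cv2.imread("pics/scene0.png")[...,::-1];T=cv2.imread("pics/top0.png")[...,::-1]
for nm,im,cb,tb,zs in(("scene",S,(205,180,350,278),(400,235,440,285),0),("top",T,(218,155,336,230),(145,185,175,210),0)):
    print(nm,"tube",[(b,np.round(onz(nm,*b[2],.093),4)) for b in blobs(im,'green',tb)])
    for c in HUE:
        print(c,[(b,np.round(onz(nm,*b[2],.058),4)) for b in blobs(im,c,cb)])
a=crop(S,(205,178,355,278),5);b=crop(T,(218,155,338,232),6)
cv2.imwrite("pics/a.png",a);cv2.imwrite("pics/b.png",b)
E
```

```text
scene tube [((139, [413, 246, 13, 14], [419.1, 251.88]), array([0.5449, 0.3324, 0.093 ]))]
green [((61, [287, 215, 17, 11], [294.98, 220.82]), array([0.5321, 0.022 , 0.058 ]))]
blue [((85, [264, 205, 18, 11], [272.96, 210.31]), array([ 0.5192, -0.0463,  0.058 ]))]
yellow [((87, [274, 217, 13, 9], [279.95, 220.78]), array([ 0.5478, -0.0124,  0.058 ])), ((84, [271, 231, 19, 11], [279.39, 237.13]), array([0.6013, 0.012 , 0.058 ]))]
red [((122, [251, 207, 12, 13], [256.5, 212.8]), array([ 0.5456, -0.0804,  0.058 ])), ((111, [249, 221, 18, 11], [257.32, 226.88]), array([ 0.5916, -0.0537,  0.058 ]))]
orange [((31, [231, 185, 6, 9], [232.9, 188.13]), array([ 0.4823, -0.1871,  0.058 ])), ((18, [239, 207, 8, 4], [242.72, 209.06]), array([ 0.5475, -0.1199,  0.058 ])), ((67, [309, 232, 11, 11], [314.49, 236.81]), array([0.5647, 0.0888, 0.058 ])), ((21, [314, 238, 9, 7], [318.9, 241.67]), array([0.5756, 0.1048, 0.058 ]))]
top tube [((83, [152, 191, 10, 11], [156.58, 196.14]), array([0.5366, 0.3286, 0.093 ]))]
green [((98, [256, 193, 16, 16], [263.39, 200.66]), array([0.5276, 0.0189, 0.058 ]))]
blue [((105, [278, 197, 16, 16], [285.89, 204.22]), array([ 0.5172, -0.0488,  0.058 ]))]
yellow [((151, [259, 171, 16, 16], [266.25, 177.11]), array([0.599 , 0.0107, 0.058 ])), ((19, [240, 180, 6, 11], [243.58, 184.42]), array([0.5765, 0.0789, 0.058 ])), ((15, [234, 183, 5, 9], [235.27, 187.8]), array([0.5661, 0.1038, 0.058 ]))]
red [((165, [282, 174, 16, 16], [289.3, 181.28]), array([ 0.5867, -0.0589,  0.058 ]))]
orange [((18, [234, 176, 5, 5], [236.0, 177.89]), array([0.5962, 0.102 , 0.058 ])), ((22, [317, 194, 7, 8], [321.09, 197.18]), array([ 0.539 , -0.1549,  0.058 ]))]
```

View pics/b.png

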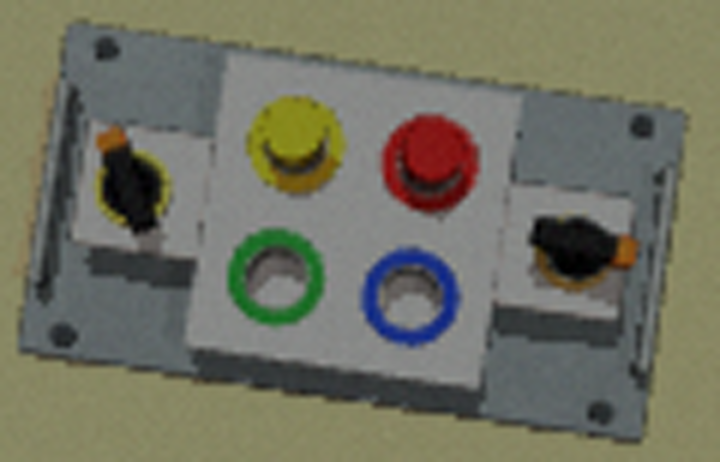

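View pics/a.png

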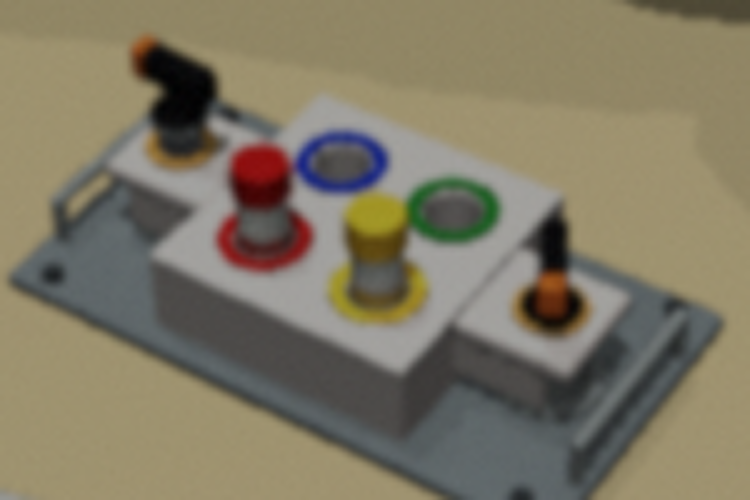

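```bash
python3 -m inch '[{"turn":-0.055,"claw":0.8},{"turn":-0.055,"claw":0.8},{"turn":-0.055,"claw":0.8},{"turn":-0.055,"claw":0.8},{"turn":-0.055,"claw":0.8},{"turn":-0.055,"claw":0.8},{"turn":-0.055,"claw":0.8},{"turn":-0.055,"claw":0.8}]' 40
cat > st.py <<'E'
from h import *
import sys
def st(goal=None,turn=0):
    o=robot.get_obs();R=o['orientation'];p=o['tcp_pos']
    print("t",round(o['t'],2),"p",p.round(4),"yaw(x)",round(np.degrees(np.arctan2(R[1,0],R[0,0])),1),"q",np.degrees(o['joint_pos']).round(0),"F",o['contact_force'].round(1),"M",o['moment'].round(2),"w",round(o['gripper_width'],4),"ydown",R[:,1].round(3))
    if goal is not None: print("shares",((R.T@(np.array(goal)-p))/.04).round(3))
if __name__=="__main__":
    g=[float(a) for a in sys.argv[1:4]];st(g if g else None)
E
python3 - <<'E'
from st import *
st()
print("tube tri",tri((419.1,251.88),(156.58,196.14)))
print("orange tri",tri((232.9,188.13),(321.09,197.18)), onz("top",321.09,197.18,.109))
E
```

```text
t 0.1 p [ 0.2705 -0.5353  0.3032] yaw(x) -63.2 q [-76.   6.   6.  90.   0.  78.] F [ 0.6 -0.4  0.5] M [ 0.02  0.   -0.04] w 0.0851 ydown [-0.     0.001 -1.   ]
tube tri (array([0.53719376, 0.33144946, 0.08530065]), np.float64(0.000821379603598741))
orange tri (array([ 0.53507365, -0.15028672,  0.10810631]), np.float64(0.0026630410804794847)) [ 0.53437239 -0.14899012  0.109     ]invalid input at $[0]: expected keys x, y, z, turn, claw
```

```bash
python3 -m inch '[{"x":0,"y":0,"z":0,"turn":-0.055,"claw":0.8},{"x":0,"y":0,"z":0,"turn":-0.055,"claw":0.8},{"x":0,"y":0,"z":0,"turn":-0.055,"claw":0.8},{"x":0,"y":0,"z":0,"turn":-0.055,"claw":0.8},{"x":0,"y":0,"z":0,"turn":-0.055,"claw":0.8},{"x":0,"y":0,"z":0,"turn":-0.055,"claw":0.8},{"x":0,"y":0,"z":0,"turn":-0.055,"claw":0.8},{"x":0,"y":0,"z":0,"turn":-0.055,"claw":0.8}]' 40; python3 st.py
```

```text
t: 1.1
tcp_pos: [0.2705, -0.5354, 0.3034]
orientation: [[0.96, -0.0, -0.281], [0.281, 0.001, 0.96], [0.0, -1.0, 0.001]]
contact_force: [-0.6, 0.3, 0.1]
gripper_width: 0.0683
t 1.1 p [ 0.2705 -0.5354  0.3034] yaw(x) 16.3 q [-76.   6.   6.  90.   0.  -2.] F [-0.6  0.3  0.1] M [0.04 0.01 0.06] w 0.0683 ydown [-0.     0.001 -1.   ]
```

```bash
python3 -m inch '[{"x":0,"y":0,"z":0,"turn":-0.058,"claw":0.8},{"x":0,"y":0,"z":0,"turn":-0.058,"claw":0.8},{"x":0,"y":0,"z":0,"turn":-0.058,"claw":0.8},{"x":0,"y":0,"z":0,"turn":-0.058,"claw":0.8},{"x":0,"y":0,"z":0,"turn":-0.058,"claw":0.8},{"x":0,"y":0,"z":0,"turn":-0.058,"claw":0.8},{"x":0,"y":0,"z":0,"turn":-0.013,"claw":0.8},{"x":1,"y":0,"z":-0.15,"turn":0,"claw":0.8}]' >/dev/null
python3 -m inch '[{"x":1,"y":0,"z":-0.15,"turn":0,"claw":0.8},{"x":1,"y":0,"z":-0.15,"turn":0,"claw":0.8},{"x":1,"y":0,"z":-0.15,"turn":0,"claw":0.8},{"x":1,"y":0,"z":-0.15,"turn":0,"claw":0.8},{"x":1,"y":0,"z":-0.15,"turn":0,"claw":0.8},{"x":1,"y":0,"z":-0.15,"turn":0,"claw":0.8},{"x":1,"y":0,"z":-0.15,"turn":0,"claw":0.8},{"x":1,"y":0,"z":-0.15,"turn":0,"claw":0.8}]' >/dev/null
python3 -m inch '[{"x":1,"y":0,"z":-0.15,"turn":0,"claw":0.8},{"x":1,"y":0,"z":-0.15,"turn":0,"claw":0.8},{"x":1,"y":0,"z":-0.15,"turn":0,"claw":0.8},{"x":1,"y":0,"z":-0.15,"turn":0,"claw":0.8},{"x":1,"y":0,"z":-0.15,"turn":0,"claw":0.8},{"x":1,"y":0,"z":-0.15,"turn":0,"claw":0.8},{"x":1,"y":0,"z":-0.15,"turn":0,"claw":0.8},{"x":1,"y":0,"z":-0.15,"turn":0,"claw":0.8}]' >/dev/null
python3 st.py 0.539 0.331 0.20
python3 - <<'E'
from h import *
# ring centres again by ellipse, arm out of the way?
for n in("scene","top"):
    im=robot.snapshot(n);cv2.imwrite(f"pics/{n}1.png",im[...,::-1])
    for c in("green","blue"):
        for b in blobs(im,c,(205,180,350,278) if n=="scene" else (218,155,336,230)): print(n,c,b,onz(n,b[1][0]+b[1][2]/2-.5,b[1][1]+b[1][3]/2-.5,.058).round(4))
E
```

```text
t 4.1 p [0.478  0.1215 0.3036] yaw(x) 81.0 q [ -1. -13. -12.  90.  -0.   8.] F [ 1.5 -0.5  0.2] M [-0.01 -0.01  0.  ] w 0.0687 ydown [-0. -0. -1.]
shares [ 5.413  2.589 -0.687]
scene green (62, [287, 215, 17, 11], [295.05, 220.85]) [0.5292 0.0208 0.058 ]
scene blue (84, [264, 205, 18, 11], [272.95, 210.36]) [ 0.5186 -0.0479  0.058 ]
top green (97, [256, 193, 16, 16], [263.37, 200.74]) [0.5281 0.0186 0.058 ]
top blue (105, [278, 197, 16, 16], [285.89, 204.22]) [ 0.5164 -0.0476  0.058 ]
```

```bash
python3 -m inch '[{"x":1,"y":0.3,"z":-0.13,"turn":0,"claw":0.8},{"x":1,"y":0.4,"z":-0.13,"turn":0,"claw":0.8},{"x":1,"y":0.4,"z":-0.13,"turn":0,"claw":0.8},{"x":1,"y":0.4,"z":-0.13,"turn":0,"claw":0.8},{"x":0.9,"y":0.5,"z":-0.13,"turn":0,"claw":0.8},{"x":0.5,"y":0.6,"z":-0.04,"turn":0,"claw":0.8},{"x":0,"y":0,"z":0,"turn":0,"claw":0.8},{"x":0,"y":0,"z":0,"turn":0,"claw":0.8}]' >/dev/null
python3 st.py 0.539 0.331 0.132
python3 - <<'E'
from h import *
a=crop(robot.snapshot("scene"),(360,170,480,290),4.6);b=crop(robot.snapshot("top"),(110,150,200,240),6)
h=min(a.shape[0],b.shape[0],560);cv2.imwrite("pics/c.png",np.hstack([cv2.resize(a,(400,400)),cv2.resize(b,(400,400))]))
E
```

```text
t 5.2 p [0.5391 0.3283 0.2005] yaw(x) 81.0 q [19. 12.  1. 79. -0. 29.] F [-1.2 -0.2 -0.7] M [-0.01 -0.02  0.03] w 0.0685 ydown [ 0. -0. -1.]
shares [0.068 1.712 0.013]
```

View pics/c.png

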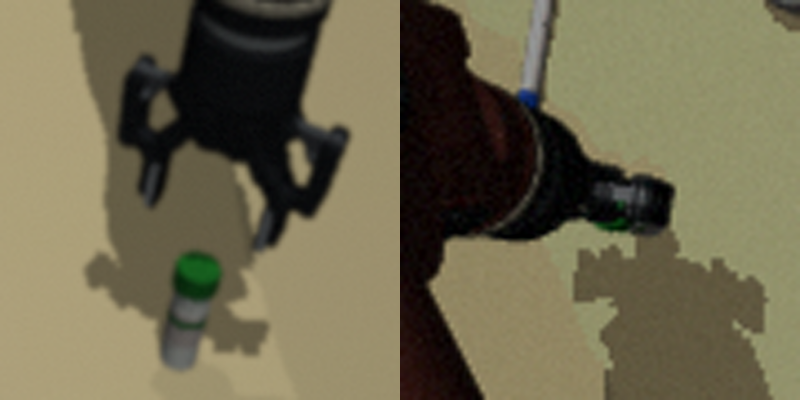

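The fingers straddle the cap (left crop: fingertips at (150,200) and (265,245), cap at (198,262)). I'll descend and grip.

```bash
python3 -m inch '[{"x":0.07,"y":0.6,"z":0,"turn":0,"claw":0.8},{"x":0,"y":0.6,"z":0,"turn":0,"claw":0.8},{"x":0,"y":0.5,"z":0,"turn":0,"claw":0.8},{"x":0,"y":0,"z":0,"turn":0,"claw":0.2},{"x":0,"y":0,"z":0,"turn":0,"claw":0.1},{"x":0,"y":0,"z":0,"turn":0,"claw":0.1},{"x":0,"y":0,"z":0,"turn":0,"claw":0.1},{"x":0,"y":0,"z":0,"turn":0,"claw":0.1}]' 40 >/dev/null
python3 st.py 0.539 0.331 0.132
python3 -m inch '[{"x":0,"y":-0.2,"z":0,"turn":0,"claw":0.1},{"x":0,"y":-0.8,"z":0,"turn":0,"claw":0.1},{"x":0,"y":-1,"z":0,"turn":0,"claw":0.1},{"x":0,"y":-1,"z":0,"turn":0,"claw":0.1},{"x":0,"y":-0.3,"z":0,"turn":0,"claw":0.1},{"x":0,"y":0,"z":0,"turn":0,"claw":0.1},{"x":0,"y":0,"z":0,"turn":0,"claw":0.1},{"x":0,"y":0,"z":0,"turn":0,"claw":0.1}]' >/dev/null
python3 st.py 0.5285 0.0195 0.28
```

```text
t 6.3 p [0.5401 0.332  0.1332] yaw(x) 81.0 q [20. 14. -3. 73. -0. 29.] F [-0.3 -0.7  6.4] M [-0.25  0.03 -0.05] w 0.0289 ydown [ 0.002  0.    -1.   ]
shares [-0.029  0.029  0.024]
t 7.3 p [0.5389 0.3316 0.2622] yaw(x) 81.0 q [20. 12.  7. 86. -0. 29.] F [-0.  -0.9 -0.1] M [-0.01  0.03  0.  ] w 0.029 ydown [-0.002 -0.001 -1.   ]
shares [-7.748 -0.438 -0.965]
```

```bash
python3 -m inch '[{"x":-0.9,"y":0,"z":-0.12,"turn":0,"claw":0.1},{"x":-1,"y":0,"z":-0.12,"turn":0,"claw":0.1},{"x":-1,"y":0,"z":-0.12,"turn":0,"claw":0.1},{"x":-1,"y":0,"z":-0.12,"turn":0,"claw":0.1},{"x":-1,"y":0,"z":-0.12,"turn":0,"claw":0.1},{"x":-1,"y":0,"z":-0.12,"turn":0,"claw":0.1},{"x":-1,"y":0,"z":-0.12,"turn":0,"claw":0.1},{"x":-0.85,"y":0,"z":-0.12,"turn":0,"claw":0.1}]' >/dev/null
python3 -m inch '[{"x":0,"y":0.5,"z":0,"turn":0,"claw":0.1},{"x":0,"y":0.5,"z":0,"turn":0,"claw":0.1},{"x":0,"y":0.4,"z":0,"turn":0,"claw":0.1},{"x":0,"y":0,"z":0,"turn":0,"claw":0.1},{"x":0,"y":0,"z":0,"turn":0,"claw":0.1},{"x":0,"y":0,"z":0,"turn":0,"claw":0.1},{"x":0,"y":0,"z":0,"turn":0,"claw":0.1},{"x":0,"y":0,"z":0,"turn":0,"claw":0.1}]' >/dev/null
python3 st.py 0.5285 0.0195 0.149
python3 - <<'E'
from h import *
S=robot.snapshot("scene");T=robot.snapshot("top")
cv2.imwrite("pics/s2.png",S[...,::-1]);cv2.imwrite("pics/t2.png",T[...,::-1])
a=crop(S,(235,130,355,250),3.34);b=crop(T,(225,150,305,230),5)
cv2.imwrite("pics/d.png",np.hstack([cv2.resize(a,(400,400)),cv2.resize(b,(400,400))]))
E
```

```text
t 9.3 p [0.5289 0.0196 0.2082] yaw(x) 81.0 q [-12.  -6. -17.  80.  -0.  -3.] F [-0.5 -0.  -0.2] M [-0.02 -0.02 -0.  ] w 0.0289 ydown [ 0.001 -0.    -1.   ]
shares [-0.003  1.48   0.011]
```

View pics/d.png

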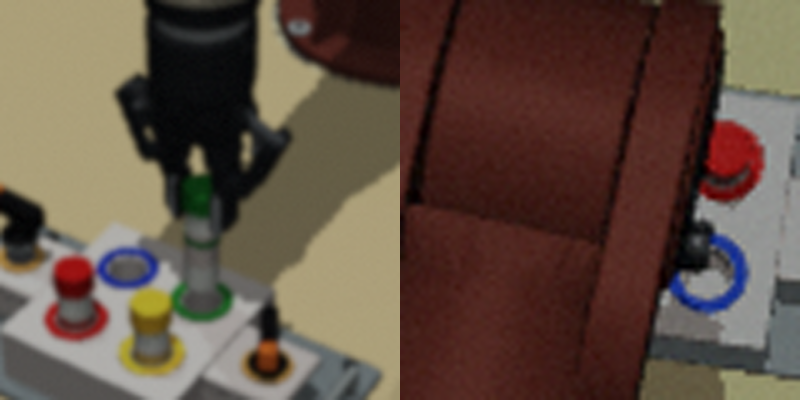

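```bash
python3 - <<'E'
from h import *
S=cv2.imread("pics/s2.png")[...,::-1].astype(int)
c=robot.calibration("scene")
def proj(P):
    d=c['orientation'].T@(np.array(P)-c['xyz'])*[1,-1,-1];u=c['camera_matrix']@(d/d[2]);return u[:2]
for z in(.158,.148,.115,.1,.09,.0752): print(z,proj([.5287,.0196,z]).round(1))
for v in range(178,230,2): print(v,S[v,284:308].sum(1)//3)
E
```

```text
0.158 [294.8 188.7]
0.148 [294.7 192. ]
0.115 [294.7 202.5]
0.1 [294.7 207.1]
0.09 [294.7 210.2]
0.0752 [294.7 214.6]
178 [  9   9   8   9   9   9  29  71 120 145 145 116  62  20   9  10  10  11
  11  10  10   8  23  57]
180 [ 18   7   8   6   9   8  16  40  86 133 146 131  87  42  20  11  11  12
  10   8   8   8  16  35]
182 [50 23 24 24 15  8  8 17 45 75 81 71 57 39 20  9  9  9  8 12 13 13 11 14]
184 [77 41 42 35 19 12 15 23 25 27 24 24 25 22 14  9  9  9 13 15 15 15 14 11]
186 [81 41 37 26 11 12 20 25 24 26 26 27 26 23 18 11 10 11 13 12 10 12 13 13]
188 [82 46 43 28 14 12 16 19 23 25 29 33 31 26 27 28 22 12 11 10  8 11 13 15]
190 [92 56 47 33 15 10 18 18 22 25 30 30 30 30 39 53 49 27 13  7 10 13 32 54]
192 [129  94  63  38  18  10  16  21  22  19  23  22  23  28  42  57  51  31
  12  10   9  16  43  76]
194 [148 128  93  52  27  31  42  46  46  42  38  32  34  33  44  56  52  32
  13   9   9  18  45  76]
196 [146 129 103  81  71  73  75  77  79  81  80  79  78  67  55  55  50  28
  15  13  20  39  65  83]
198 [114  94  89  88  86  88  86  88  93  97  99 102  99  82  62  57  51  35

[... 845 characters left out ...]
  86  66  70  78  88  95  98  98  94  89  83  69  50  40
  50  69  89  99 102 101]
218 [137 133 102  68  58  70  79  74  69  70  74  75  74  72  69  68  62  53
  40  39  69 106 122 114]
220 [125 113  82  60  68  81  72  64  66  68  69  72  71  69  66  62  59  58
  50  52  90 142 164 157]
222 [116  99  77  65  58  57  61  63  65  69  70  70  70  67  65  61  60  61
  56  76 117 156 169 171]
224 [ 75  72  95 119 103  76  63  57  54  56  58  58  58  56  54  55  62  77
 103 131 152 160 161 162]
226 [ 59  72 112 149 158 148 139 127 111 103  99 100  99 101 108 125 139 150
 156 160 161 161 159 155]
228 [ 66 100 145 166 172 172 169 168 169 169 164 161 161 160 160 161 161 161
 161 161 160 156 146 141]
```

The tube axis is at column about 295.2 and the ring centre at 295.0; the rows agree too. I'll lower in stages and watch the forces.

```bash
python3 -m inch '[{"x":0,"y":0.2,"z":0,"turn":0,"claw":0.1},{"x":0,"y":0.2,"z":0,"turn":0,"claw":0.1},{"x":0,"y":0.2,"z":0,"turn":0,"claw":0.1},{"x":0,"y":0.1,"z":0,"turn":0,"claw":0.1},{"x":0,"y":0.1,"z":0,"turn":0,"claw":0.1},{"x":0,"y":0,"z":0,"turn":0,"claw":0.1},{"x":0,"y":0,"z":0,"turn":0,"claw":0.1},{"x":0,"y":0,"z":0,"turn":0,"claw":0.1}]' >/dev/null
python3 st.py 0.5285 0.0195 0.149
```

```text
t 10.4 p [0.5288 0.0196 0.176 ] yaw(x) 81.0 q [-12.  -6. -19.  76.  -0.  -3.] F [-0.2  0.9 -1.3] M [ 0.23 -0.21 -0.01] w 0.0286 ydown [ 0. -0. -1.]
shares [-0.005  0.674  0.006]
```

```bash
python3 -m inch '[{"x":0,"y":0.15,"z":0,"turn":0,"claw":0.1},{"x":0,"y":0.15,"z":0,"turn":0,"claw":0.1},{"x":0,"y":0.12,"z":0,"turn":0,"claw":0.1},{"x":0,"y":0.1,"z":0,"turn":0,"claw":0.1},{"x":0,"y":0.08,"z":0,"turn":0,"claw":0.1},{"x":0,"y":0,"z":0,"turn":0,"claw":0.1},{"x":0,"y":0,"z":0,"turn":0,"claw":0.1},{"x":0,"y":0,"z":0,"turn":0,"claw":0.1}]' >/dev/null
python3 st.py 0.5285 0.0195 0.149
python3 -m inch '[{"x":0,"y":0.03,"z":0,"turn":0,"claw":0.1},{"x":0,"y":0.03,"z":0,"turn":0,"claw":0.1},{"x":0,"y":0.03,"z":0,"turn":0,"claw":0.1},{"x":0,"y":0,"z":0,"turn":0,"claw":0.1},{"x":0,"y":0,"z":0,"turn":0,"claw":0.1},{"x":0,"y":0,"z":0,"turn":0,"claw":0.1},{"x":0,"y":0,"z":0,"turn":0,"claw":0.1},{"x":0,"y":0,"z":0,"turn":0,"claw":0.1}]' >/dev/null
python3 st.py 0.5285 0.0195 0.149
```

```text
t 11.4 p [0.5288 0.0196 0.1519] yaw(x) 81.0 q [-12.  -5. -21.  74.  -0.  -3.] F [ 1.1  0.2 -0.7] M [ 0.22 -0.2  -0.03] w 0.0286 ydown [-0. -0. -1.]
shares [-0.004  0.073  0.006]
t 12.4 p [0.5292 0.0195 0.1491] yaw(x) 81.0 q [-12.  -5. -21.  73.  -0.  -3.] F [0.4 0.7 5.8] M [ 0.21  0.03 -0.  ] w 0.0289 ydown [ 0.001 -0.    -1.   ]
shares [-0.002  0.003  0.019]
```

```bash
python3 -m inch '[{"x":0,"y":0,"z":0,"turn":0,"claw":0.4},{"x":0,"y":0,"z":0,"turn":0,"claw":0.65},{"x":0,"y":0,"z":0,"turn":0,"claw":0.65},{"x":0,"y":0,"z":0,"turn":0,"claw":0.65},{"x":0,"y":-0.4,"z":0,"turn":0,"claw":0.65},{"x":0,"y":-0.6,"z":0,"turn":0,"claw":0.65},{"x":0,"y":-0.7,"z":0,"turn":0,"claw":0.65},{"x":0,"y":-0.3,"z":0,"turn":0,"claw":0.65}]' >/dev/null
python3 st.py 0.5384 -0.1302 0.225
python3 -m inch '[{"x":-0.6,"y":0,"z":-0.15,"turn":0,"claw":0.65},{"x":-1,"y":0,"z":-0.2,"turn":0,"claw":0.65},{"x":-1,"y":0,"z":-0.2,"turn":0,"claw":0.65},{"x":-1,"y":0,"z":-0.2,"turn":0,"claw":0.65},{"x":-0.06,"y":0,"z":-0.06,"turn":0.056,"claw":0.65},{"x":0,"y":0,"z":0,"turn":0.056,"claw":0.65},{"x":0,"y":0,"z":0,"turn":0.056,"claw":0.65},{"x":0,"y":0,"z":0,"turn":0.056,"claw":0.65}]' >/dev/null
python3 -m inch '[{"x":0,"y":0,"z":0,"turn":0.056,"claw":0.65},{"x":0,"y":0,"z":0,"turn":0.056,"claw":0.65},{"x":0,"y":0,"z":0,"turn":0.056,"claw":0.65},{"x":0,"y":0,"z":0,"turn":0.056,"claw":0.65},{"x":0,"y":0,"z":0,"turn":0.056,"claw":0.65},{"x":0,"y":0,"z":0,"turn":0,"claw":0.65},{"x":0,"y":0,"z":0,"turn":0,"claw":0.65},{"x":0,"y":0,"z":0,"turn":0,"claw":0.65}]' >/dev/null
python3 st.py 0.5384 -0.1302 0.164
python3 - <<'E'
from h import *
S=robot.snapshot("scene");T=robot.snapshot("top")
cv2.imwrite("pics/s3.png",S[...,::-1]);cv2.imwrite("pics/t3.png",T[...,::-1])
a=crop(S,(205,150,325,250),4);b=crop(T,(250,170,335,220),4)
cv2.imwrite("pics/e.png",np.hstack([cv2.resize(a,(480,400)),cv2.resize(b,(320,188)).copy() if 0 else cv2.copyMakeBorder(cv2.resize(b,(320,188)),0,212,0,0,0)]))
for r in blobs(S,'green',(270,170,330,240),90): print(r)
E
```

```text
t 13.4 p [0.5296 0.0195 0.231 ] yaw(x) 81.0 q [-12.  -7. -15.  82.  -0.  -3.] F [ 0.3  1.4 -0.6] M [-0.03 -0.06 -0.03] w 0.0554 ydown [ 0.003 -0.001 -1.   ]
shares [-3.661  0.153 -0.804]
t 15.4 p [ 0.5378 -0.1301  0.2283] yaw(x) -9.6 q [-27.  -2. -11.  82.  -0.  72.] F [-0.5  0.2 -0.9] M [-0.01 -0.02  0.03] w 0.0556 ydown [ 0. -0. -1.]
shares [ 1.500e-02  1.607e+00 -1.000e-03]
(118, [290, 201, 11, 13], [294.99, 206.64])
(67, [287, 216, 18, 10], [295.13, 221.22])
```

View pics/e.png

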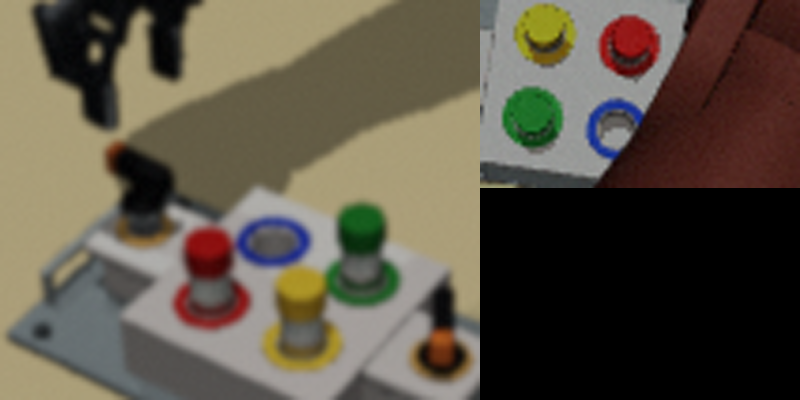

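The green tube now sticks out as far as the red and yellow ones (cap at (362,225) in the crop). The fingers straddle the knob at (143,178), so I'll lower and grip.

```bash
python3 -m inch '[{"x":0,"y":0.5,"z":0,"turn":0,"claw":0.65},{"x":0,"y":0.5,"z":0,"turn":0,"claw":0.65},{"x":0,"y":0.4,"z":0,"turn":0,"claw":0.65},{"x":0,"y":0.2,"z":0,"turn":0,"claw":0.65},{"x":0,"y":0,"z":0,"turn":0,"claw":0},{"x":0,"y":0,"z":0,"turn":0,"claw":0},{"x":0,"y":0,"z":0,"turn":0,"claw":0},{"x":0,"y":0,"z":0,"turn":0,"claw":0}]' 40 >/dev/null
python3 st.py
python3 -m inch '[{"x":0,"y":0,"z":0,"turn":0,"claw":0},{"x":0,"y":0,"z":0,"turn":0,"claw":0},{"x":0,"y":0.01,"z":0,"turn":0,"claw":0},{"x":0,"y":0.01,"z":0,"turn":0,"claw":0},{"x":0,"y":0,"z":0,"turn":0,"claw":0},{"x":0,"y":0,"z":0,"turn":0,"claw":0},{"x":0,"y":0,"z":0,"turn":0,"claw":0},{"x":0,"y":0,"z":0,"turn":0,"claw":0}]' >/dev/null
python3 st.py
```

```text
t 16.5 p [ 0.5401 -0.1303  0.166 ] yaw(x) -9.7 q [-27.  -1. -16.  75.   0.  73.] F [10.1  1.1 -1.3] M [ 0.43 -1.9  -0.03] w 0.0137 ydown [ 0.006 -0.001 -1.   ]
t 17.5 p [ 0.5401 -0.1303  0.1655] yaw(x) -9.7 q [-27.  -1. -16.  75.   0.  73.] F [8.6 2.1 1.2] M [ 0.46 -1.75 -0.01] w 0.0131 ydown [ 0.006 -0.001 -1.   ]
```

```bash
python3 -m inch '[{"x":0.03,"y":0.01,"z":0,"turn":0,"claw":0},{"x":0.03,"y":0.01,"z":0,"turn":0,"claw":0},{"x":0,"y":0,"z":0,"turn":0,"claw":0},{"x":0,"y":0,"z":0,"turn":0,"claw":0},{"x":0,"y":0,"z":0,"turn":0,"claw":0},{"x":0,"y":0,"z":0,"turn":0,"claw":0},{"x":0,"y":0,"z":0,"turn":0,"claw":0},{"x":0,"y":0,"z":0,"turn":0,"claw":0}]' >/dev/null
python3 st.py
```

```text
t 18.5 p [ 0.5407 -0.1303  0.1648] yaw(x) -9.7 q [-27.  -1. -16.  75.   0.  73.] F [-3.   3.3 11.2] M [0.85 0.95 0.02] w 0.0132 ydown [ 0.002 -0.    -1.   ]
```

```bash
python3 -m inch '[{"x":-0.015,"y":-0.005,"z":0.02,"turn":-0.04,"claw":0},{"x":0,"y":-0.004,"z":0,"turn":-0.04,"claw":0},{"x":0,"y":-0.004,"z":0,"turn":-0.04,"claw":0},{"x":0,"y":-0.004,"z":0,"turn":-0.04,"claw":0},{"x":0,"y":0,"z":0,"turn":0,"claw":0},{"x":0,"y":0,"z":0,"turn":0,"claw":0},{"x":0,"y":0,"z":0,"turn":0,"claw":0},{"x":0,"y":0,"z":0,"turn":0,"claw":0}]' >/dev/null
python3 st.py
```

```text
t 19.5 p [ 0.5408 -0.1302  0.1653] yaw(x) 19.0 q [-27.  -1. -16.  75.  -0.  44.] F [ 1.7 -1.1  6.7] M [-0.25 -0.18  0.08] w 0.0128 ydown [ 0.003 -0.002 -1.   ]
```

```bash
python3 -m inch '[{"x":0,"y":-0.003,"z":0,"turn":-0.03,"claw":0},{"x":0,"y":-0.003,"z":0,"turn":-0.03,"claw":0},{"x":0,"y":-0.002,"z":0,"turn":-0.03,"claw":0},{"x":0,"y":0,"z":0,"turn":0,"claw":0},{"x":0,"y":0,"z":0,"turn":0,"claw":0},{"x":0,"y":0,"z":0,"turn":0,"claw":0},{"x":0,"y":0,"z":0,"turn":0,"claw":0},{"x":0,"y":0,"z":0,"turn":0,"claw":0}]' | grep -E 'force|tcp'; python3 st.py
```

```text
tcp_pos: [0.541, -0.1303, 0.1656]
contact_force: [1.8, -0.2, 6.3]
t 20.5 p [ 0.541  -0.1303  0.1656] yaw(x) 35.2 q [-27.  -1. -16.  75.  -0.  28.] F [ 1.8 -0.2  6.3] M [-0.25 -0.32  0.04] w 0.0132 ydown [ 0.004 -0.002 -1.   ]
```

```bash
python3 -m inch '[{"x":0,"y":-0.003,"z":0,"turn":-0.03,"claw":0},{"x":0,"y":-0.003,"z":0,"turn":-0.03,"claw":0},{"x":0,"y":0,"z":0,"turn":0,"claw":0},{"x":0,"y":0,"z":0,"turn":0,"claw":0},{"x":0,"y":0,"z":0,"turn":0,"claw":0},{"x":0,"y":0,"z":0,"turn":0,"claw":0},{"x":0,"y":0,"z":0,"turn":0,"claw":0},{"x":0,"y":0,"z":0,"turn":0,"claw":0}]' >/dev/null; python3 st.py
```

```text
t 21.5 p [ 0.5411 -0.1302  0.1658] yaw(x) 46.0 q [-27.  -1. -16.  75.  -0.  17.] F [ 3.4 -1.3  7.3] M [-0.26 -0.64  0.08] w 0.0131 ydown [ 0.004 -0.002 -1.   ]
```

```bash
python3 -m inch '[{"x":0,"y":-0.004,"z":0,"turn":-0.04,"claw":0},{"x":0,"y":-0.004,"z":0,"turn":-0.04,"claw":0},{"x":0,"y":0,"z":0,"turn":0,"claw":0},{"x":0,"y":0,"z":0,"turn":0,"claw":0},{"x":0,"y":0,"z":0,"turn":0,"claw":0},{"x":0,"y":0,"z":0,"turn":0,"claw":0},{"x":0,"y":0,"z":0,"turn":0,"claw":0},{"x":0,"y":0,"z":0,"turn":0,"claw":0}]' >/dev/null; python3 st.py
```

```text
t 22.5 p [ 0.5412 -0.1302  0.1661] yaw(x) 60.4 q [-27.  -1. -16.  75.   0.   3.] F [ 4.4 -0.8  7.3] M [-0.22 -0.8   0.07] w 0.0133 ydown [ 0.004 -0.002 -1.   ]
```

```bash
python3 -m inch '[{"x":0.008,"y":-0.004,"z":-0.013,"turn":-0.04,"claw":0},{"x":0,"y":-0.004,"z":0,"turn":-0.04,"claw":0},{"x":0,"y":0,"z":0,"turn":0,"claw":0},{"x":0,"y":0,"z":0,"turn":0,"claw":0},{"x":0,"y":0,"z":0,"turn":0,"claw":0},{"x":0,"y":0,"z":0,"turn":0,"claw":0},{"x":0,"y":0,"z":0,"turn":0,"claw":0},{"x":0,"y":0,"z":0,"turn":0,"claw":0}]' >/dev/null; python3 st.py
```

```text
t 23.5 p [ 0.5414 -0.1301  0.1662] yaw(x) 74.7 q [-27.  -1. -15.  75.  -0. -12.] F [ 3.6 -1.   6.9] M [-0.3  -0.56 -0.03] w 0.0134 ydown [ 0.003 -0.002 -1.   ]
```

```bash
python3 -m inch '[{"x":0,"y":-0.003,"z":0,"turn":-0.04,"claw":0},{"x":0,"y":-0.003,"z":0,"turn":-0.04,"claw":0},{"x":0,"y":0,"z":0,"turn":0,"claw":0},{"x":0,"y":0,"z":0,"turn":0,"claw":0},{"x":0,"y":0,"z":0,"turn":0,"claw":0},{"x":0,"y":0,"z":0,"turn":0,"claw":0},{"x":0,"y":0,"z":0,"turn":0,"claw":0},{"x":0,"y":0,"z":0,"turn":0,"claw":0}]' >/dev/null; python3 st.py
```

```text
t 24.5 p [ 0.5415 -0.13    0.1654] yaw(x) 89.1 q [-27.  -1. -16.  75.   0. -26.] F [ 6.8 -1.6 -1.6] M [-0.47 -1.47  0.02] w 0.0134 ydown [ 0.003 -0.001 -1.   ]
```

```bash
python3 -m inch '[{"x":0,"y":0.02,"z":-0.02,"turn":-0.01,"claw":0},{"x":0,"y":0.02,"z":0,"turn":-0.01,"claw":0},{"x":0,"y":0.02,"z":0,"turn":-0.01,"claw":0},{"x":0,"y":0,"z":0,"turn":0,"claw":0},{"x":0,"y":0,"z":0,"turn":0,"claw":0},{"x":0,"y":0,"z":0,"turn":0,"claw":0},{"x":0,"y":0,"z":0,"turn":0,"claw":0},{"x":0,"y":0,"z":0,"turn":0,"claw":0}]' >/dev/null; python3 st.py
```

```text
t 25.5 p [ 0.5417 -0.1299  0.1626] yaw(x) 94.6 q [-27.  -0. -16.  75.  -0. -32.] F [ 5.3 -3.  -1.5] M [-0.68 -1.18  0.09] w 0.0133 ydown [ 0.001 -0.001 -1.   ]
```

Falling freely (Fz stays at −1.5 while lowering 2.8 mm). I'll keep lowering in small steps.

```bash
python3 -m inch '[{"x":0,"y":0.02,"z":-0.01,"turn":0,"claw":0},{"x":0,"y":0.02,"z":0,"turn":0,"claw":0},{"x":0,"y":0.01,"z":0,"turn":0,"claw":0},{"x":0,"y":0,"z":0,"turn":0,"claw":0},{"x":0,"y":0,"z":0,"turn":0,"claw":0},{"x":0,"y":0,"z":0,"turn":0,"claw":0},{"x":0,"y":0,"z":0,"turn":0,"claw":0},{"x":0,"y":0,"z":0,"turn":0,"claw":0}]' >/dev/null; python3 st.py
```

```text
t 26.5 p [ 0.5418 -0.1298  0.1609] yaw(x) 94.6 q [-27.  -0. -16.  74.  -0. -32.] F [ 3.1 -4.   4.1] M [-1.11 -0.64 -0.05] w 0.0129 ydown [ 0.001 -0.001 -1.   ]
```

```bash
python3 -m inch '[{"x":-0.01,"y":0.008,"z":-0.01,"turn":-0.01,"claw":0},{"x":0,"y":0,"z":0,"turn":-0.01,"claw":0},{"x":0,"y":0,"z":0,"turn":0,"claw":0},{"x":0,"y":0,"z":0,"turn":0,"claw":0},{"x":0,"y":0,"z":0,"turn":0,"claw":0},{"x":0,"y":0,"z":0,"turn":0,"claw":0},{"x":0,"y":0,"z":0,"turn":0,"claw":0},{"x":0,"y":0,"z":0,"turn":0,"claw":0}]' >/dev/null; python3 st.py
```

```text
t 27.5 p [ 0.5419 -0.1299  0.1607] yaw(x) 98.3 q [-27.  -0. -16.  74.  -0. -35.] F [ 0.5 -2.8  9.2] M [-0.81 -0.02  0.01] w 0.0134 ydown [-0. -0. -1.]
```

Seated in the groove: Fz rises as soon as it turns further back. Now forward, lowering 6 mm per turn.

```bash
python3 -m inch '[{"x":0,"y":0.004,"z":0,"turn":0.03,"claw":0},{"x":0,"y":0.004,"z":0,"turn":0.05,"claw":0},{"x":0,"y":0.004,"z":0,"turn":0.05,"claw":0},{"x":0,"y":0.004,"z":0,"turn":0.05,"claw":0},{"x":0,"y":0.004,"z":0,"turn":0.05,"claw":0},{"x":0,"y":0.004,"z":0,"turn":0.05,"claw":0},{"x":0,"y":0.004,"z":0,"turn":0.05,"claw":0},{"x":0,"y":0,"z":0,"turn":0.02,"claw":0}]' >/dev/null; python3 st.py
```

```text
t 28.5 p [ 0.5414 -0.1302  0.1593] yaw(x) 35.1 q [-27.  -0. -16.  74.  -0.  28.] F [-2.7 -4.4  8.7] M [-1.14  0.59  0.06] w 0.0131 ydown [-0.001 -0.001 -1.   ]
```

```bash
python3 -m inch '[{"x":-0.012,"y":0.004,"z":-0.004,"turn":0.04,"claw":0},{"x":0,"y":0.004,"z":0,"turn":0.05,"claw":0},{"x":0,"y":0.004,"z":0,"turn":0.05,"claw":0},{"x":0,"y":0.004,"z":0,"turn":0.05,"claw":0},{"x":0,"y":0.004,"z":0,"turn":0.05,"claw":0},{"x":0,"y":0.004,"z":0,"turn":0.05,"claw":0},{"x":0,"y":0.004,"z":0,"turn":0.05,"claw":0},{"x":0,"y":0.004,"z":0,"turn":0.05,"claw":0}]' >/dev/null; python3 st.py
python3 -m inch '[{"x":0,"y":0.004,"z":0,"turn":0.05,"claw":0},{"x":0,"y":0.004,"z":0,"turn":0.05,"claw":0},{"x":0,"y":0.004,"z":0,"turn":0.05,"claw":0},{"x":0,"y":0.004,"z":0,"turn":0.05,"claw":0},{"x":0,"y":0.004,"z":0,"turn":0.05,"claw":0},{"x":0,"y":0,"z":0,"turn":0.01,"claw":0},{"x":0,"y":0,"z":0,"turn":0,"claw":0},{"x":0,"y":0,"z":0,"turn":0,"claw":0}]' >/dev/null; python3 st.py
```

```text
t 29.5 p [ 0.5409 -0.13    0.1578] yaw(x) -35.2 q [-27.  -0. -16.  74.  -0.  98.] F [-2.  -1.9  7.1] M [-0.3   0.7   0.04] w 0.013 ydown [-0.002  0.    -1.   ]
t 30.5 p [ 0.5409 -0.1296  0.1573] yaw(x) -81.7 q [-27.  -0. -16.  74.   0. 145.] F [-3.7  0.9 11. ] M [ 0.26  0.92 -0.07] w 0.0132 ydown [-0.002  0.001 -1.   ]
```

```bash
python3 -m inch '[{"x":0,"y":-0.01,"z":0,"turn":0,"claw":0.5},{"x":0,"y":0,"z":0,"turn":0,"claw":0.85},{"x":0,"y":0,"z":0,"turn":0,"claw":0.85},{"x":0,"y":0,"z":0,"turn":0,"claw":0.85},{"x":0,"y":0,"z":0,"turn":0,"claw":0.85},{"x":0,"y":0,"z":0,"turn":0,"claw":0.85},{"x":0,"y":0,"z":0,"turn":0,"claw":0.85},{"x":0,"y":0,"z":0,"turn":0,"claw":0.85}]' >/dev/null; python3 st.py
```

```text
t 31.5 p [ 0.5417 -0.1303  0.1573] yaw(x) -81.7 q [-27.  -0. -16.  74.  -0. 145.] F [-0.9 -1.3  0.7] M [ 0.   -0.03 -0.01] w 0.073 ydown [ 0. -0. -1.]
```

```bash
python3 -m inch '[{"x":0,"y":0,"z":0,"turn":-0.055,"claw":0.85},{"x":0,"y":0,"z":0,"turn":-0.055,"claw":0.85},{"x":0,"y":0,"z":0,"turn":-0.055,"claw":0.85},{"x":0,"y":0,"z":0,"turn":-0.055,"claw":0.85},{"x":0,"y":0,"z":0,"turn":-0.055,"claw":0.85},{"x":0,"y":0,"z":0,"turn":-0.055,"claw":0.85},{"x":0,"y":0,"z":0,"turn":-0.055,"claw":0.85},{"x":0,"y":0,"z":0,"turn":-0.055,"claw":0.85}]' >/dev/null; python3 st.py
python3 -m inch '[{"x":0,"y":0,"z":0,"turn":-0.055,"claw":0.85},{"x":0,"y":0,"z":0,"turn":-0.055,"claw":0.85},{"x":0,"y":0,"z":0,"turn":-0.055,"claw":0.85},{"x":0,"y":0,"z":0,"turn":-0.055,"claw":0.85},{"x":0,"y":0,"z":0,"turn":-0.055,"claw":0.85},{"x":0,"y":0,"z":0,"turn":-0.055,"claw":0.85},{"x":0,"y":0,"z":0,"turn":-0.055,"claw":0.85},{"x":0,"y":0,"z":0,"turn":-0.055,"claw":0.85}]' >/dev/null
python3 -m inch '[{"x":0,"y":0,"z":0,"turn":-0.055,"claw":0.85},{"x":0,"y":0,"z":0,"turn":-0.055,"claw":0.85},{"x":0,"y":0,"z":0,"turn":-0.01,"claw":0.85},{"x":0,"y":0,"z":0,"turn":0,"claw":0.85},{"x":0,"y":0,"z":0,"turn":0,"claw":0.85},{"x":0,"y":0,"z":0,"turn":0,"claw":0.85},{"x":0,"y":0,"z":0,"turn":0,"claw":0.85},{"x":0,"y":0,"z":0,"turn":0,"claw":0.85}]' >/dev/null; python3 st.py 0.541 -0.130 0.1585
python3 - <<'E'
from h import *
S=robot.snapshot("scene");cv2.imwrite("pics/s4.png",S[...,::-1]);cv2.imwrite("pics/f.png",crop(S,(195,130,325,250),4.6))
E
```

```text
t 32.5 p [ 0.5417 -0.1303  0.1573] yaw(x) -2.2 q [-27.  -0. -16.  74.  -0.  65.] F [0.1 0.3 0.5] M [0.04 0.01 0.  ] w 0.0726 ydown [-0. -0. -1.]
t 34.5 p [ 0.5417 -0.1303  0.1573] yaw(x) 98.2 q [-27.  -0. -16.  74.  -0. -35.] F [ 0.6 -0.5  0.2] M [-0.01  0.04 -0.06] w 0.073 ydown [ 0. -0. -1.]
shares [ 0.01  -0.03   0.016]
```

View pics/f.png

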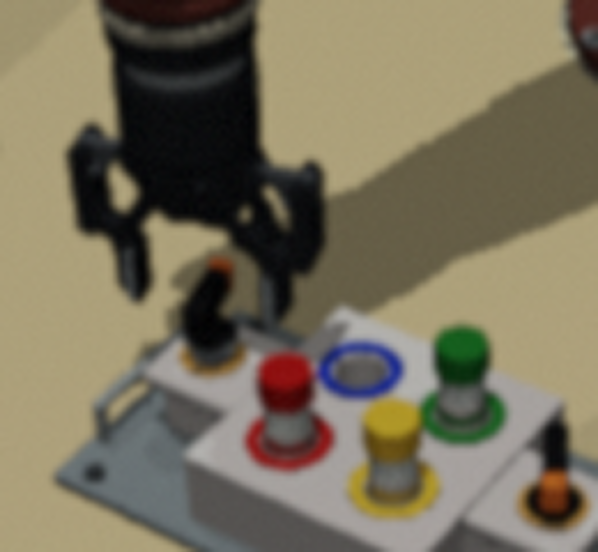

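The knob's orange end now points towards −x at (218,265), as planned. It sits lower, and the open fingers straddle it. I'll regrip.

```bash
python3 -m inch '[{"x":0,"y":0,"z":0,"turn":0,"claw":0},{"x":0,"y":0,"z":0,"turn":0,"claw":0},{"x":0,"y":0,"z":0,"turn":0,"claw":0},{"x":0,"y":0,"z":0,"turn":0,"claw":0},{"x":0,"y":0,"z":0,"turn":0,"claw":0},{"x":0,"y":0,"z":0,"turn":0,"claw":0},{"x":0,"y":0,"z":0,"turn":0,"claw":0},{"x":0,"y":0,"z":0,"turn":0,"claw":0}]' 40 >/dev/null; python3 st.py
```

```text
t 35.55 p [ 0.5416 -0.13    0.1573] yaw(x) 98.3 q [-27.  -0. -16.  74.   0. -35.] F [-1.1  4.8  1.4] M [ 1.09  0.15 -0.04] w 0.0134 ydown [-0.     0.001 -1.   ]
```

```bash
python3 -m inch '[{"x":0.01,"y":0.008,"z":0,"turn":0,"claw":0},{"x":0,"y":0.004,"z":0,"turn":0.05,"claw":0},{"x":0,"y":0.004,"z":0,"turn":0.05,"claw":0},{"x":0,"y":0.004,"z":0,"turn":0.05,"claw":0},{"x":0,"y":0.004,"z":0,"turn":0.05,"claw":0},{"x":0,"y":0.004,"z":0,"turn":0.05,"claw":0},{"x":0,"y":0.004,"z":0,"turn":0.05,"claw":0},{"x":0,"y":0.004,"z":0,"turn":0.05,"claw":0}]' >/dev/null; python3 st.py
python3 -m inch '[{"x":-0.006,"y":0.004,"z":0,"turn":0.05,"claw":0},{"x":0,"y":0.004,"z":0,"turn":0.05,"claw":0},{"x":0,"y":0.004,"z":0,"turn":0.05,"claw":0},{"x":0,"y":0.004,"z":0,"turn":0.05,"claw":0},{"x":0,"y":0.004,"z":0,"turn":0.05,"claw":0},{"x":0,"y":0.004,"z":0,"turn":0.05,"claw":0},{"x":0,"y":0.004,"z":0,"turn":0.05,"claw":0},{"x":0,"y":0.004,"z":0,"turn":0.05,"claw":0}]' >/dev/null; python3 st.py
```

```text
t 36.55 p [ 0.5414 -0.1301  0.156 ] yaw(x) 35.0 q [-27.  -0. -16.  74.  -0.  28.] F [-2.1  2.6  2.5] M [0.61 0.65 0.01] w 0.0134 ydown [-0.    -0.001 -1.   ]
t 37.55 p [ 0.5411 -0.13    0.1547] yaw(x) -37.0 q [-27.   0. -16.  74.  -0. 100.] F [-3.3  3.9  1. ] M [0.88 0.69 0.04] w 0.0134 ydown [-0.001 -0.    -1.   ]
```

```bash
python3 -m inch '[{"x":0,"y":0.005,"z":0,"turn":0.05,"claw":0},{"x":0,"y":0.004,"z":0,"turn":0.05,"claw":0},{"x":0,"y":0.004,"z":0,"turn":0.05,"claw":0},{"x":0,"y":0.004,"z":0,"turn":0.05,"claw":0},{"x":0,"y":0.004,"z":0,"turn":0.048,"claw":0},{"x":0,"y":0,"z":0,"turn":0,"claw":0},{"x":0,"y":0,"z":0,"turn":0,"claw":0},{"x":0,"y":0,"z":0,"turn":0,"claw":0}]' >/dev/null; python3 st.py
python3 - <<'E'
from h import *
S=robot.snapshot("scene");T=robot.snapshot("top");cv2.imwrite("pics/g.png",crop(S,(195,130,355,260),4.6))
for n,im,b in(("scene",S,(205,180,350,278)),("top",T,(218,155,336,230))):
    for c in("green","red","yellow"): print(n,c,[r for r in blobs(im,c,b,90) if r[0]>40])
E
```

```text
t 38.55 p [ 0.5411 -0.1298  0.1539] yaw(x) -81.4 q [-27.   0. -16.  74.  -0. 144.] F [-3.8  4.8  5.5] M [ 1.11  0.88 -0.1 ] w 0.0133 ydown [-0.001  0.    -1.   ]
scene green [(118, [290, 201, 11, 13], [294.97, 206.54]), (67, [287, 216, 18, 10], [295.13, 221.22])]
scene red [(139, [251, 206, 12, 14], [256.55, 212.58]), (125, [248, 221, 20, 11], [257.31, 226.71])]
scene yellow [(79, [274, 217, 13, 8], [280.25, 220.57]), (75, [271, 231, 20, 11], [280.0, 237.13])]
top green [(193, [256, 193, 16, 16], [263.55, 200.62])]
top red [(2061, [275, 155, 61, 75], [314.82, 197.88]), (179, [282, 174, 16, 16], [289.37, 181.31])]
top yellow [(160, [259, 171, 17, 16], [266.48, 177.01])]
```

View pics/g.png

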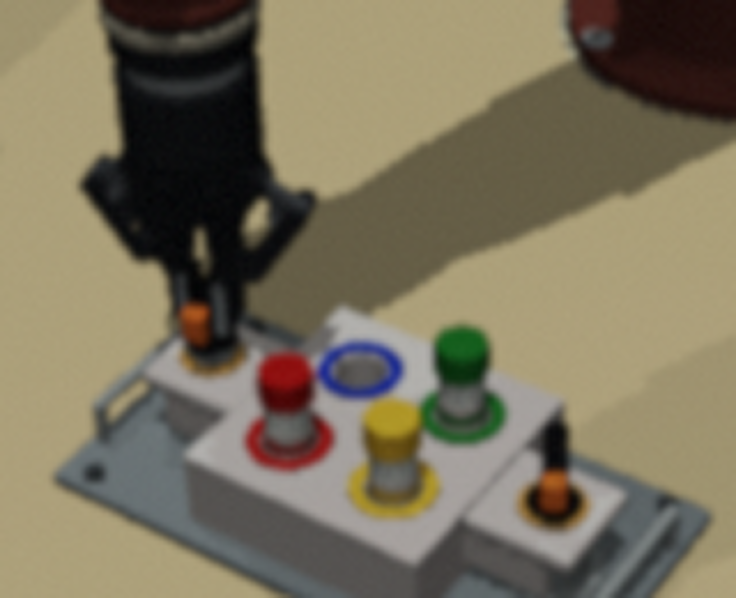

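The knob is gripped at (205,325) with its orange end now towards the camera, a half turn on from the regrip. All the tubes are in place. Handing in.

```bash
python3 -c "
from cell import robot
print(robot.hand_in())"; python3 st.py
```

```text
the job is handed in; nothing more can be done
None
the job is handed in; nothing more can be done
```

The job is handed in: the green tube is in its slot, the bolt is started and one turn in, and the gripper still holds the knob. It took about 39 s of the 72 s on the robot's clock.

- **Tube:** I lowered it until it touched the slot floor, 5.8 N upward at the height expected, and only then let go. In the last picture it sticks out as far as the red and yellow tubes, which have not moved.
- **Finding the thread:** I turned the knob back about 99° before the bolt dropped. The upward force fell from about +7 N to −1.6 N, and the hand then had to go down about 5.4 mm. I eased it back to about 108° in all; the force rose again there, so it was seated in the groove.
- **Forward turn:** I turned it 360° clockwise in two half turns, with one regrip between them. The final angle is within 0.3° of one full turn from the seated point, and the knob is gripped at 13 mm with 40 N. The last picture shows its orange end half a turn on from the regrip.

**Checks that disagreed:**
- The hand sank 6.8 mm over the forward turn instead of 6.0 mm; I put this down to play, give in the arm and the regrip.
- A few newtons of sideways force (about 6 N) remained on the knob at the end.
- The exact point where the bolt dropped is only known to about 14°.

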